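# Lock two filter access panels with their quarter-turn fasteners

### The arm

A 7-joint arm with a two-finger parallel gripper is mounted at the origin on a cart in front of the work surface, level with it; the furniture and walls round the work are solid. World frame = base frame: x ahead of the robot, y to its left, z up, the work surface at z = 0. Lengths are in mm, angles in degrees, forces in N, time in s.
With the tool pointing down it reaches from about 425 to 800 mm from the base axis. Payload 8.3 kg.
Tool frame: the origin (TCP) lies on the centre line of the jaws, within the pads' length; the fingertips stand 8 mm ahead of it and the grasp point (between the pads) lies 11 mm behind it; y points along the fingers, z is the direction in which the jaws open and shut, and the axes are right-handed (so a half turn about y gives the same grasp; the last joint's range is limited). The gripper opens to 85 mm and grips with 20 to 120 N. Pads are 22 mm wide; open, the fingers measure 114 mm over their backs; the gripper's body (76 mm by 85 mm) begins 54 mm behind the grasp point. The pads swing forward as they close: fully open they stand 13 mm farther back than shut.
Start: joints at [60.338, 21.967, 0.94, 78.501, -0.361, 79.538, -2.664], TCP at [274.584, -561.433, 239.279] pointing down, gripper open.
Joint ranges: [-169.22, 169.22], [-14.56, 117.87], [-87.37, 89.26], [10.42, 133.3], [-82.24, 262.24], [0.94, 117.77], [-172.7, 172.7]. Speed limits (degrees/s): [136.94, 136.94, 172.46, 172.46, 180, 180, 180].

### API

Orientations are given as [roll, pitch, yaw] about the fixed x, y, z axes, in that order (R = Rz(yaw) Ry(pitch) Rx(roll)).
In Python, from plant import env, vision, ticket gives the robot as it stands.
- The arm moves only by the tool send_rows, never from a script. Its argument "increments" is a list of rows, each a list of 3 entries, a list of its own where there are three numbers: the shift along the tool's x, y, z in m, then the turn about the tool's y in rad, then the opening, from 0 (shut) to 1 (fully open). A call has 1 to 12 rows; each row shifts and turns the commanded pose from where the row before left it, along the tool's axes as they then stand; what a row does not reach is not made up. A row lasts 1/10 s, in which the tool goes at most 50 mm and 8.59 degrees, less where a joint would pass 70% of its speed; a pose out of reach is approached as far as the arm can. A call with a gripper value outside its range is refused whole. The fingers move at their own pace and stop on an object; "force" is the grip in N (left out, the last holds). Time passes only in rows, so rows that do not move let the fingers close. It gives the time, the measured TCP pose, the force and the opening at its end, in the units of the state.
- env.get_state(): the state, without advancing time (a new reading comes with each control period).
- vision.grab_frame(name): name is "scene" or "side" or "wrist"; returns a dict with "pixels" (480x640x3 uint8, red, green, blue), "vertical_fov" (degrees; the focal length in pixels is half the picture's height over the tangent of half this angle, whatever the lens; pixels are square), "cx", "cy" (the principal point, pixels), "cam_to_world" (4x4, takes a point from camera to world coordinates). Camera axes: x right, y up, looking along -z (the intrinsics and any distortion apply to the point x, -y, -z); pixel columns grow to the right and rows downward; lengths in mm; the calibration is good to about 2 mm. A picture is of the moment at which its call begins. There is no depth.
- ticket.finish_job(): hands the job in, once; it reports no verdict.
Trained networks look in a picture, given as the dict that the camera call returned (one of the last four; its "shot" number tells which), for a name from the list of things; names that differ only in an ending like _2 or _b are one class to them, and where a whole thing is asked for, a point or a joint stands for the part that bears it (a point fixed in the world has none). Each returns a list of dicts, best first, with "score" (0 to 1); they miss things now and then, are a little off and sometimes report something else, mostly with a low value. They report only what shows in the picture. A call takes as long as a camera call.
- vision.recognise(label, picture): "xyz" ([x, y, z] in mm, in world coordinates, good to about 4 mm: the middle of the surface that is visible of it).
- vision.mark_of(label, picture): "xyz" ([x, y, z] in mm, in world coordinates, good to about 4 mm: a listed point, or the origin of a listed thing).
The state is a dict: "t": time; "qpos": joint angles; "joint_velocities": joint speeds; "effort": joint torques, N m; "eef_pos": TCP position; "orientation": TCP orientation; "ft_force": force on the tool from outside, world axes, zero at the start; "wrist_torque": the same for the moment, N m; "opening": finger opening in mm.
Only numpy, scipy, OpenCV 4.12 (cv2) and the standard library are available. Lean on these libraries where they do the work, as an engineer would, in place of code of your own. Each camera call takes 0.05 s, during which the arm holds its last target.

### The job

Lock both access panels on the grey filter housing: set a fingertip in the slot of the round quarter-turn fastener on each panel and turn it clockwise (seen from above) all the way to its stop, so that the panel is drawn down flush. Only touch and push, grasp nothing, and leave the loose things beside the housing undisturbed where they are.

Things in the scene. Friction and masses are not known exactly. Their poses are not given: they have to be found in the camera images.
- housing: grey painted filter box fixed to the bench, 200 (x) x 340 (y) x 66 mm high, with a black hose spigot 54 mm across and 45 mm long on its far (+x) side; origin at the centre of its underside on the bench, its y along the long side. It does not move. Its top inside a 17 mm rim holds two access panels side by side
- left_fastener (a joint): turn of the fastener on the left (+y) panel, rad: 0 = open (slot along the housing's long side, y), 1.571 = locked at its stop (slot across, along the housing's x, pointing at the two small steel pips on the bezel). It grows clockwise seen from above; starts between 0 and 0.6. Needs about 0.1 N m (4 N at 26 mm from the axis) and stays where it is left
- right_fastener (a joint): turn of the fastener on the right (-y) panel, the same
- left_slot (a point): centre of the slot's floor in the left fastener, on its vertical axis, 79 mm from the housing's middle along +y, 73 mm above the bench before locking, 69 mm after; its y axis lies along the slot and turns with the fastener, z is up. The slot is 34 mm wide and 13 mm deep, right across the 91 mm round head, between two steel cheeks (disc segments, flat sides to the slot)
- right_slot (a point): the same for the right fastener, 79 mm from the housing's middle along -y. Round each head stands a black bezel ring fixed to the panel, 93 mm inside and 103 to 110 mm outside diameter, 16 mm above the panel's face, level with the cheeks; it closes the slot's ends
- stepped_part: loose aluminium part, square 46 mm foot with a round stepped top, 54 mm high, standing beside the housing's -y end; origin at its underside; to be left alone
- felt_bob: loose polishing bob standing upright, 22 mm across, 52 mm high, beside the -y end; origin at its underside; to be left alone
- steel_parallel: loose ground steel bar 12 x 85 x 18 mm lying in front of the housing; origin at its underside; to be left alone
- syringe: loose paste syringe 19 x 105 x 15 mm lying beside the housing's +y end; origin at its underside; to be left alone
- left_panel (a joint): how far the access panel at the housing's +y end (white painted plate, 162 x 146 x 6 mm) has gone down: 0 = 4 mm proud of the rim, 0.004 m = flush and locked. The cam of its fastener draws it down as it turns and holds it; pressing on the panel (up to about 30 N) does not lower it
- right_panel (a joint): the same for the panel at the -y end

How it is judged (in metres and radians):
At the end, for the whole second after the job is handed in: both fasteners turned to within 0.1 rad (6 degrees) of their locked stop, and both panels drawn down to within 1 mm of flush (value of joint each of left_fastener, right_fastener above 1.47 rad and value of joint each of left_panel, right_panel above 0.003 m); the robot touches nothing.
It fails at once if a loose thing beside the housing is pushed or carried more than 20 mm, or lifted by 10 mm (distance of any of stepped_part, felt_bob, steel_parallel, syringe from where it was at the start of the episode above 0.02 m or height (world z) of any of stepped_part, felt_bob, steel_parallel, syringe above 0.01 m).
It fails at once if the stepped part or the felt bob is tipped over (angle between any of stepped_part, felt_bob's own z axis and vertical above 0.5 rad).
It also fails if it takes over 58 s, if anything falls off the work surface, if the arm or the gripper's body presses on something with over 40 N, if the wrist force passes 120 N, or if a joint passes its speed limit or range.

## Working session

There is one attempt and no reset: what is moved stays moved. The work goes in short steps, Python scripts to look and compute and a tool call to move; the robot and the scene stay as the last step left them, time stands still between calls to the robot, and variables do not carry over. Pictures are saved under pics/ and viewed, and the job is handed in when it is done.

Besides the shell and the picture viewer there is one more tool, called after ">>>" in YAML: its name, and indented under it one key for each argument. send_rows: Moves the arm, as the interface text tells. Its arguments: {"type":"object","properties":{"increments":{"type":"array","items":{"type":"array"}},"force":{"type":"number"}},"required":["increments"]}

```bash
ls; mkdir -p pics
python3 - <<'E'
from plant import env, vision, ticket
import cv2,json
s=env.get_state();print(s)
for n in ("scene","side","wrist"):
    f=vision.grab_frame(n);cv2.imwrite(f"pics/{n}0.png",f["pixels"][:,:,::-1])
    print(n,{k:v for k,v in f.items() if k!="pixels"})
    for l in ["housing","left_slot","right_slot","stepped_part","felt_bob","steel_parallel","syringe"]:
        print(l,[(r["xyz"],r["score"]) for r in vision.mark_of(l,f)][:2])
E
```

```text
pics
{'t': 0.0, 'qpos': array([60.3383376 , 22.01392872,  0.93707302, 78.56137777, -0.36072152,
       79.54021158, -2.66447249]), 'joint_velocities': array([ 0.06227266, -0.08344266,  0.01101258, -0.00332454, -0.11136388,
        0.10507294,  0.05733964]), 'effort': array([-8.56547013e-04, -6.27594709e+01,  8.43574349e-01, -3.71818507e+01,
        1.64301263e-02,  1.44285924e-02,  6.28560952e-05]), 'eef_pos': array([ 274.36859112, -561.00018111,  238.29257835]), 'orientation': array([-9.01126890e+01, -1.87434977e-03, -1.53937755e+02]), 'ft_force': array([ 0.44872315, -0.2445357 , -0.22677907]), 'wrist_torque': array([-0.00764786,  0.01102657, -0.01046125]), 'opening': 85.59832420443361}
scene {'vertical_fov': 42.844545087097245, 'cx': 322.5941840265024, 'cy': 230.77024368255078, 'cam_to_world': array([[-8.63345918e-01,  3.21096122e-01, -3.89269965e-01,
         7.70741251e+01],
       [-5.04153228e-01, -5.81773058e-01,  6.38255147e-01,
         8.37540794e+02],
       [-2.15255258e-02,  7.47286685e-01,  6.64153041e-01,
         9.24215802e+02],
       [ 0.00000000e+00,  0.00000000e+
[... 927 characters left out ...]
88)]
stepped_part [([398.5, -61.3, 1.9], 0.45)]
felt_bob [([633.3, -273.1, -1.2], 0.65)]
steel_parallel [([396.7, -59.1, 3.9], 0.6)]
syringe []
wrist {'vertical_fov': 62.97623456125529, 'cx': 322.2607962128636, 'cy': 238.20075628400477, 'cam_to_world': array([[ 4.39008617e-01,  8.66539659e-01,  2.37445687e-01,
         3.34041292e+02],
       [-8.98482745e-01,  4.23529342e-01,  1.15549353e-01,
        -5.32402827e+02],
       [-4.37118546e-04, -2.64068014e-01,  9.64503962e-01,
         3.74746385e+02],
       [ 0.00000000e+00,  0.00000000e+00,  0.00000000e+00,
         1.00000000e+00]]), 'shot': 3}
housing []
left_slot []
right_slot []
stepped_part []
felt_bob []
steel_parallel []
syringe []
```

View pics/scene0.png

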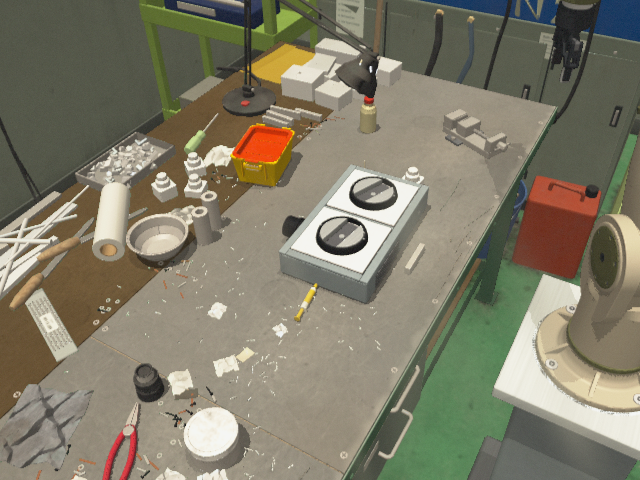

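View pics/side0.png

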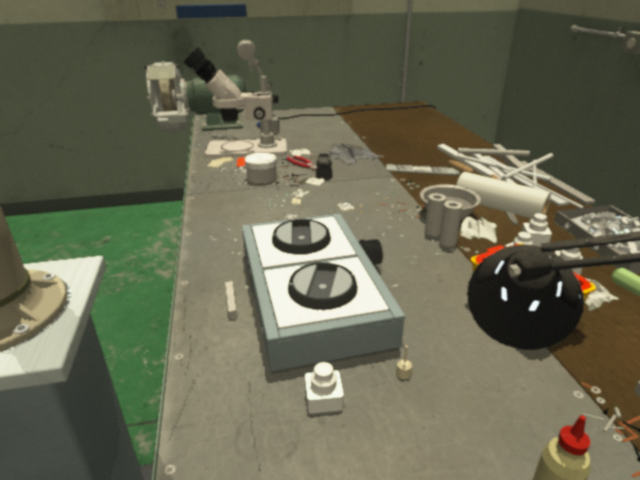

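The scene view shows both panels on the housing, at about (372,192) and (342,235), and a black lamp head near (358,72). The side view shows the lamp at (530,300). Next I rectify the fastener plane and triangulate the lamp.

```bash
cat > h.py <<'E'
from plant import env, vision, ticket
import cv2,numpy as np
def P(f):
    F=240/np.tan(np.radians(f["vertical_fov"]/2)); M=np.linalg.inv(f["cam_to_world"])
    K=np.array([[F,0,f["cx"]],[0,F,f["cy"]],[0,0,1.]])
    return K@np.diag([1,-1,-1.])@M[:3]
def proj(f,p):
    q=P(f)@np.r_[p,1]; return q[:2]/q[2]
def rect(f,z,x0,x1,y0,y1,s):  # image up=+x, left=+y
    A=np.array([[0,-1/s,x1],[-1/s,0,y1],[0,0,z],[0,0,1.]])
    H=P(f)@A
    return cv2.warpPerspective(f["pixels"],np.linalg.inv(H),(int((y1-y0)*s),int((x1-x0)*s)))[:,:,::-1].copy()
E
python3 - <<'E'
from h import *
ims=[]
fs={n:vision.grab_frame(n) for n in("scene","side")}
for n in fs:
    im=rect(fs[n],86,430,650,-240,110,2.1)
    cv2.putText(im,n,(5,15),0,.5,(0,0,255));
    for x in range(430,650,50):
        y=int((650-x)*2.1);cv2.line(im,(0,y),(8,y),(0,0,255))
    ims.append(im[:, :])
ims=[cv2.resize(i,None,fx=.63*1.0,fy=.63) if 0 else i for i in ims]
for n,i in zip(fs,ims): cv2.imwrite(f"pics/r_{n}.png",i); print(i.shape)
def tri(a,b):
    X=cv2.triangulatePoints(P(fs["scene"]),P(fs["side"]),np.array(a,float).reshape(2,1),np.array(b,float).reshape(2,1));return (X[:3]/X[3]).ravel()
print("lamp",tri((358,72),(530,300)))
cv2.imwrite("pics/crop.png",cv2.resize(fs["scene"]["pixels"][20:320,230:470,::-1],None,fx=2,fy=2))
E
```

```text
(462, 735, 3)
(462, 735, 3)
lamp [ 710.06089298 -395.5900602   210.5568163 ]
```

View pics/r_scene.png

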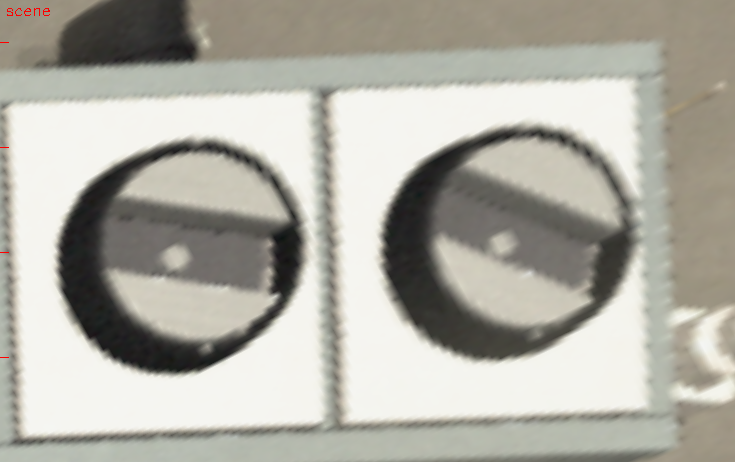

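View pics/r_side.png

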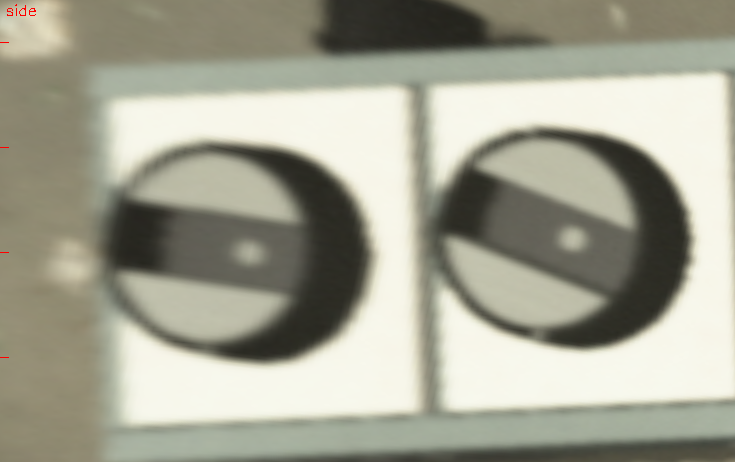

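View pics/crop.png

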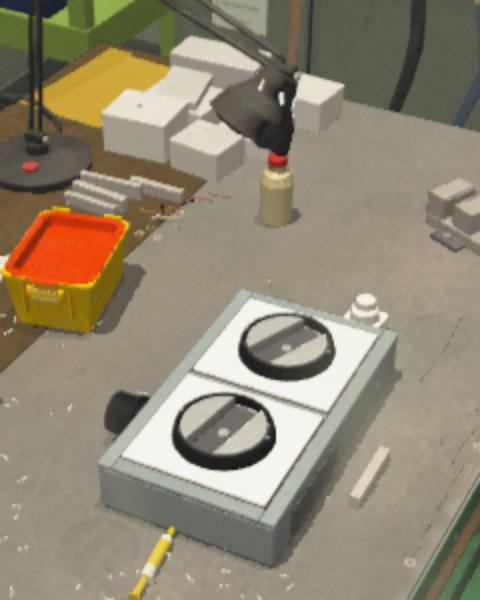

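Measurements from the two rectified views:

| Fastener | Position (x, y) mm | Slot azimuth |
|---|---|---|
| Left | about (532.5, 12.7) | about 82° |
| Right | about (539.5, -145) | about 67° |

The lamp sits at about (710, -395), clear of the path. I'll move above the left fastener with the fingers half open.

>>> send_rows:
  increments:
    - [[-0.0345,0,-0.0287],0,0.5]
    - [[-0.0345,0,-0.0287],0,0.5]
    - [[-0.0345,0,-0.0287],0,0.5]
    - [[-0.0345,0,-0.0287],0,0.5]
    - [[-0.0345,0,-0.0287],0,0.5]
    - [[-0.0345,0,-0.0287],0,0.5]
    - [[-0.0345,0,-0.0287],0,0.5]
    - [[-0.0345,0,-0.0287],0,0.5]
    - [[-0.0345,0,-0.0287],0,0.5]
    - [[-0.0345,0,-0.0287],0,0.5]

```text
t: 2.3
eef_pos: [458.9, -150.4, 239.7]
orientation: [-90.0, 0.0, -154.0]
ft_force: [0.2, -0.3, -0.2]
opening: 42.5
```

>>> send_rows:
  increments:
    - [[0,0,0],-0.14,0.5]
    - [[0,0,0],-0.14,0.5]
    - [[0,0,0],-0.14,0.5]
    - [[0,0,0],-0.14,0.5]
    - [[0,0,0],-0.14,0.5]
    - [[0,0,0],-0.14,0.5]
    - [[0,0,0],-0.14,0.5]
    - [[0,0,0],-0.14,0.5]
    - [[0,0,0],-0.14,0.5]
    - [[0,0,0],-0.14,0.5]
    - [[0,0,0],-0.14,0.5]
    - [[0,0,0],-0.14,0.5]

```text
t: 3.5
eef_pos: [458.4, -152.1, 239.4]
orientation: [-90.0, -0.0, -57.4]
ft_force: [-0.1, 0.4, 0.3]
opening: 42.3
```

>>> send_rows:
  increments:
    - [[0,0,0],-0.14,0.5]
    - [[0,0,0],-0.14,0.5]
    - [[0,0,0],-0.14,0.5]
    - [[0,0,0],-0.14,0.5]
    - [[0,0,0],-0.14,0.5]
    - [[0,0,0],-0.14,0.5]
    - [[0,0,0],-0.02,0.5]
    - [[0,0,0],0,0.5]

```text
t: 4.3
eef_pos: [458.4, -152.1, 239.4]
orientation: [-90.0, -0.0, -8.6]
ft_force: [0.8, 0.9, 0.5]
opening: 42.7
```

>>> send_rows:
  increments:
    - [[0.0097,0.004,0.0348],0,0.5]
    - [[0.0097,0.015,0.0348],0,0.5]
    - [[0.0097,0.02,0.0348],0,0.5]
    - [[0.0097,0.02,0.0348],0,0.5]
    - [[0.0098,0.02,0.0348],0,0.5]
    - [[0,0,0],0,0.5]
    - [[0,0,0],0,0.5]

```text
t: 5.0
eef_pos: [531.7, 13.9, 159.7]
orientation: [-90.0, 0.1, -8.4]
ft_force: [-0.3, -0.0, 1.0]
opening: 42.8
```

Run:
```python
from h import *
s=env.get_state();print(s["eef_pos"],s["orientation"],s["qpos"].round(1),s["opening"])
f=vision.grab_frame("wrist");cv2.imwrite("pics/w1.png",f["pixels"][:,:,::-1])
for n in ("left_slot","right_slot"): print(n,vision.mark_of(n,f))
cv2.imwrite("pics/wr1.png",rect(f,86,430,650,-240,110,2.1))
g=vision.grab_frame("scene");print(vision.mark_of("left_slot",g))
```

```text
[531.69563716  13.94795482 159.6832126 ] [-8.99832278e+01  8.65385728e-02 -8.43895508e+00] [ 22.4  16.6 -32.5  98.5   9.5  67.8  68.9] 42.80663566556704
left_slot [{'xyz': [531.4, 12.3, 72.4], 'score': 0.93}]
right_slot [{'xyz': [539.3, -146.6, 70.2], 'score': 0.96}]
[{'xyz': [529.3, 12.4, 72.9], 'score': 0.9}, {'xyz': [539.6, -150.8, 70.0], 'score': 0.62}]
```

View pics/w1.png

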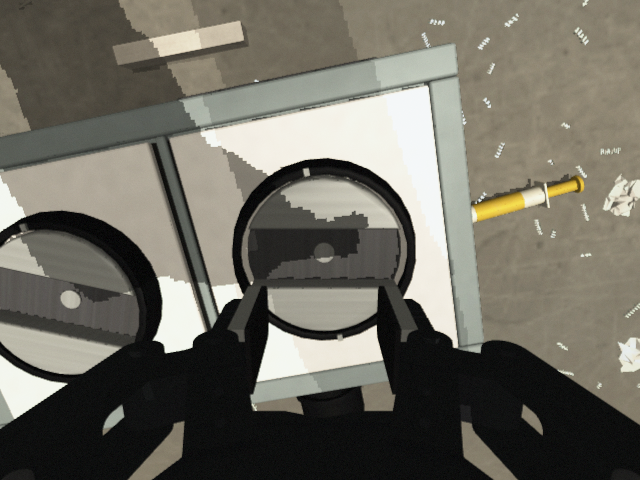

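View pics/wr1.png

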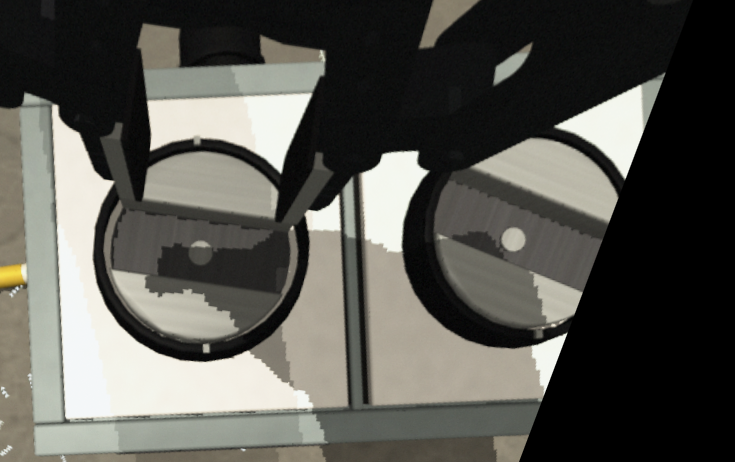

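The wrist view shows the slot, at about (325,255), lined up with the finger line and centred within 2 mm. Descending.

>>> send_rows:
  increments:
    - [[0.001,0.02,0],0,0.5]
    - [[0,0.02,0],0,0.5]
    - [[0,0.015,0],0,0.5]
    - [[0,0.008,0],0,0.5]
    - [[0,0.004,0],0,0.5]
    - [[0,0,0],0,0.5]

```text
t: 5.85
eef_pos: [533.0, 12.5, 93.5]
orientation: [-90.0, -0.0, -8.4]
ft_force: [-0.3, 0.0, 0.4]
opening: 42.7
```

Run:
```python
from h import *
s=env.get_state();print(s["eef_pos"],s["orientation"],s["qpos"].round(1),s["ft_force"])
f=vision.grab_frame("wrist");cv2.imwrite("pics/w2.png",f["pixels"][:,:,::-1])
f=vision.grab_frame("side");cv2.imwrite("pics/s2.png",cv2.resize(f["pixels"][150:350,200:440,::-1],None,fx=3,fy=3))
```

```text
[532.99565326  12.50478078  93.4658213 ] [-8.99989885e+01 -5.32484564e-03 -8.44848997e+00] [ 21.4  20.8 -31.6 102.6  12.4  60.   66.8] [-0.25140529  0.04967295  0.3685366 ]
```

View pics/w2.png

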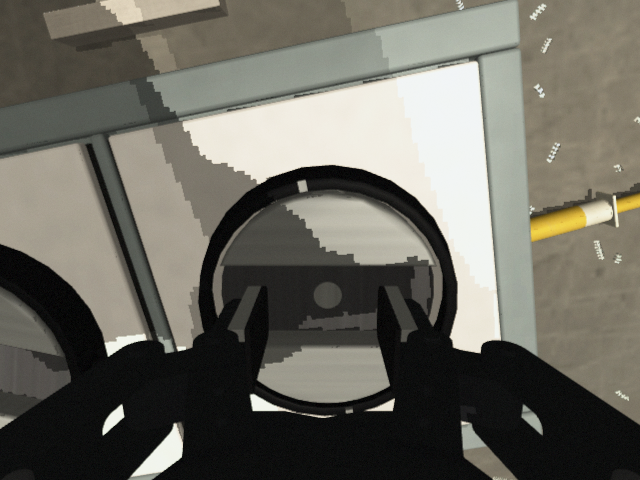

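View pics/s2.png

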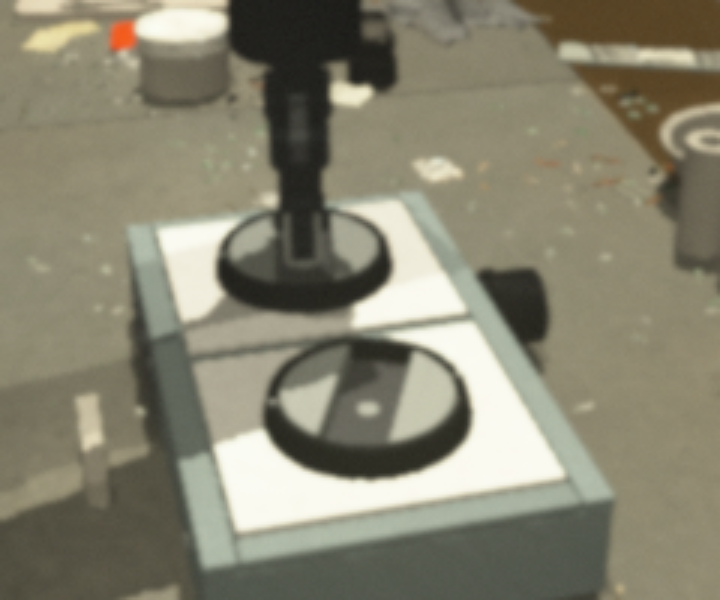

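The fingertips are over the slot, in both the wrist view (265,290)/(380,290) and the side view. I'll lower in small steps and watch the force.

>>> send_rows:
  increments:
    - [[0,0.002,0],0,0.5]
    - [[0,0.002,0],0,0.5]
    - [[0,0.002,0],0,0.5]
    - [[0,0.002,0],0,0.5]
    - [[0,0,0],0,0.5]

```text
t: 6.45
eef_pos: [532.7, 12.8, 85.0]
orientation: [-90.0, 0.0, -8.4]
ft_force: [-1.5, -0.3, -0.1]
opening: 42.7
```

>>> send_rows:
  increments:
    - [[0,0.001,0],0,0.5]
    - [[0,0.001,0],0,0.5]
    - [[0,0,0],0,0.5]

```text
t: 6.75
eef_pos: [532.9, 12.8, 83.2]
orientation: [-90.0, 0.0, -8.4]
ft_force: [-0.2, -1.0, -0.1]
opening: 43.1
```

>>> send_rows:
  increments:
    - [[0,0.001,0],0,0.5]
    - [[0,0.001,0],0,0.5]
    - [[0,0,0],0,0.5]

```text
t: 7.05
eef_pos: [532.8, 12.9, 81.2]
orientation: [-90.0, 0.0, -8.4]
ft_force: [-0.2, 0.2, -1.1]
opening: 42.3
```

>>> send_rows:
  increments:
    - [[0,0.001,0],0,0.5]
    - [[0,0,0],0,0.5]

```text
t: 7.25
eef_pos: [532.9, 12.8, 80.2]
orientation: [-90.0, 0.0, -8.4]
ft_force: [-0.7, 0.1, -0.1]
opening: 42.7
```

>>> send_rows:
  increments:
    - [[0,0.001,0],0,0.5]
    - [[0,0,0],0,0.5]

```text
t: 7.45
eef_pos: [532.9, 12.8, 79.2]
orientation: [-90.0, 0.0, -8.4]
ft_force: [0.5, -0.6, 0.1]
opening: 42.6
```

>>> send_rows:
  increments:
    - [[0,0.001,0],0,0.5]
    - [[0,0,0],0,0.5]

```text
t: 7.65
eef_pos: [533.0, 12.8, 78.8]
orientation: [-90.0, -0.0, -8.4]
ft_force: [-1.1, -0.2, 5.3]
opening: 42.6
```

>>> send_rows:
  increments:
    - [[0,0.001,0],0,0.5]
    - [[0,0,0],0,0.5]

```text
t: 7.85
eef_pos: [533.1, 12.9, 78.6]
orientation: [-90.0, -0.0, -8.4]
ft_force: [-6.5, -1.3, 13.5]
opening: 42.8
```

>>> send_rows:
  increments:
    - [[0,0.001,0],0,0.5]
    - [[0,0,0],0,0.5]

```text
t: 8.05
eef_pos: [533.1, 12.9, 78.5]
orientation: [-90.1, -0.1, -8.4]
ft_force: [-10.5, -1.8, 24.3]
opening: 42.5
```

Run:
```python
from h import *
s=env.get_state();print(s["eef_pos"],s["ft_force"])
f=vision.grab_frame("wrist");cv2.imwrite("pics/w3.png",f["pixels"][:,:,::-1])
```

```text
[533.07685233  12.88509796  78.49893382] [-10.48991015  -1.82676167  24.29481372]
```

View pics/w3.png

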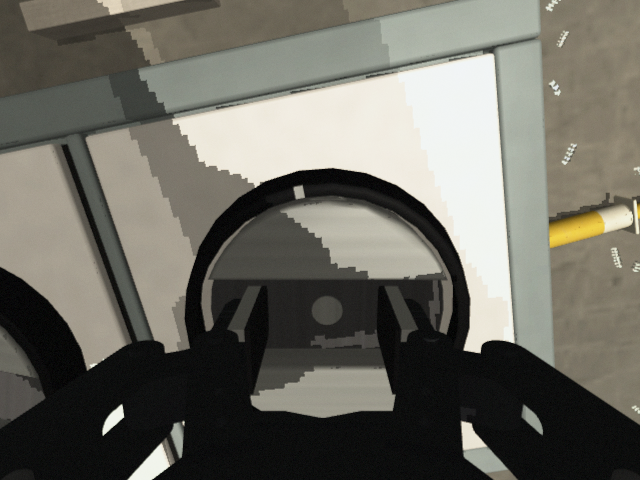

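The tips met the floor at TCP z = 78.9, so they are in the slot. I'll raise a little and begin turning clockwise.

>>> send_rows:
  increments:
    - [[0,-0.004,0],0,0.5]
    - [[0,0,0],0.06,0.5]
    - [[0,0,0],0.06,0.5]
    - [[0,0,0],0.06,0.5]
    - [[0,0,0],0.06,0.5]
    - [[0,0,0],0,0.5]

```text
t: 8.7
eef_pos: [533.2, 12.5, 80.3]
orientation: [-90.0, -0.0, -22.2]
ft_force: [0.3, -1.0, 0.0]
opening: 42.4
```

Run:
```python
from h import *
s=env.get_state();print(s["eef_pos"],s["orientation"],s["qpos"].round(1),s["ft_force"],s["wrist_torque"])
```

```text
[533.19490008  12.53033417  80.32421185] [-8.99989447e+01 -3.14039156e-02 -2.22326448e+01] [ 19.1  21.3 -28.8 103.3  11.9  58.3  53.4] [ 0.26153808 -1.0123792   0.00614263] [-0.131392   -0.18451786  0.04474758]
```

>>> send_rows:
  increments:
    - [[0,0,0],0.08,0.5]
    - [[0,0,0],0.08,0.5]
    - [[0,0,0],0.08,0.5]
    - [[0,0,0],0.08,0.5]
    - [[0,0.0005,0],0.08,0.5]
    - [[0,0.0005,0],0.08,0.5]
    - [[0,0.0005,0],0.08,0.5]
    - [[0,0.0005,0],0.08,0.5]
    - [[0,0.0005,0],0.08,0.5]
    - [[0,0.0005,0],0.08,0.5]
    - [[0,0,0],0.08,0.5]
    - [[0,0,0],0.08,0.5]

```text
t: 9.9
eef_pos: [532.6, 13.7, 77.2]
orientation: [-90.0, 0.1, -77.2]
ft_force: [-1.2, 1.6, -0.9]
opening: 42.4
```

Run:
```python
from h import *
s=env.get_state();print(s["eef_pos"],s["orientation"],s["qpos"].round(1),s["ft_force"],s["wrist_torque"])
f=vision.grab_frame("wrist");cv2.imwrite("pics/w4.png",f["pixels"][:,:,::-1])
```

```text
[532.5902057   13.65746105  77.18837904] [-9.00262199e+01  5.37455749e-02 -7.71818366e+01] [ 11.1  20.1 -19.2 103.9   7.7  57.3   1.7] [-1.20934674  1.60717114 -0.87527622] [0.43080144 0.13817339 0.05195642]
```

View pics/w4.png

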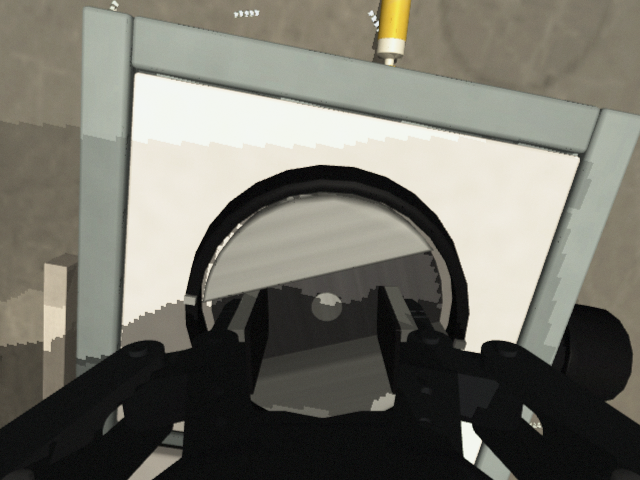

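The slot follows with about 13° of lag. I'll continue to the stop.

>>> send_rows:
  increments:
    - [[0,0,0],0.07,0.5]
    - [[0,0,0],0.07,0.5]
    - [[0,0,0],0.07,0.5]
    - [[0,0,0],0.07,0.5]
    - [[0,0,0],0.07,0.5]
    - [[0,0,0],0,0.5]

```text
t: 10.55
eef_pos: [532.2, 14.0, 76.7]
orientation: [-90.1, 0.0, -97.1]
ft_force: [-1.0, 3.3, -3.1]
opening: 42.5
```

>>> send_rows:
  increments:
    - [[0,0,0],0.04,0.5]
    - [[0,0,0],0.04,0.5]
    - [[0,0,0],0,0.5]

```text
t: 10.85
eef_pos: [532.3, 14.2, 76.7]
orientation: [-90.1, 0.1, -101.5]
ft_force: [-0.4, 5.7, -5.5]
opening: 42.9
```

Run:
```python
from h import *
s=env.get_state();print(s["eef_pos"],s["orientation"],s["qpos"].round(1),s["ft_force"],s["wrist_torque"])
f=vision.grab_frame("wrist");cv2.imwrite("pics/w5.png",f["pixels"][:,:,::-1])
```

```text
[532.32327153  14.23256935  76.74091747] [-9.00871062e+01  5.61836049e-02 -1.01522098e+02] [  7.7  19.7 -15.1 104.1   5.9  57.  -21.3] [-0.38930685  5.65150955 -5.46953806] [1.2571593  0.05446029 0.31065763]
```

View pics/w5.png

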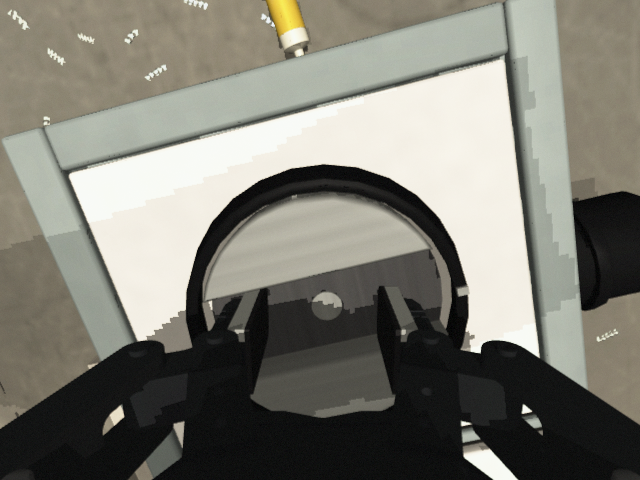

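Vertical torque is rising (0.05 to 0.31 N m), so it's near the stop. I'll push a little further to confirm.

>>> send_rows:
  increments:
    - [[0,0,0],0.03,0.5]
    - [[0,0,0],0.03,0.5]
    - [[0,0,0],0,0.5]

```text
t: 11.2
eef_pos: [532.3, 14.3, 76.7]
orientation: [-90.1, -0.0, -104.8]
ft_force: [0.6, 4.9, -8.0]
opening: 42.5
```

Run:
```python
from h import *
s=env.get_state();print(s["eef_pos"],s["orientation"],s["ft_force"],s["wrist_torque"])
```

```text
[532.3145443   14.33517839  76.73826182] [-9.00695164e+01 -7.20960719e-03 -1.04805320e+02] [ 0.6047031   4.92870698 -8.01332783] [1.38470204 0.18673679 3.14624326]
```

Torque reached 3.1 N m, so it is firmly at the stop. I'll back off, lift, and rotate back for the right fastener.

>>> send_rows:
  increments:
    - [[0,0,0],-0.07,0.5]
    - [[0,0,0],-0.08,0.5]
    - [[0,-0.005,0],0,0.5]
    - [[0,-0.02,0],0,0.5]
    - [[0,-0.03,0],0,0.5]
    - [[0,-0.03,0],0,0.5]
    - [[0,0,0],0,0.5]

```text
t: 11.9
eef_pos: [536.1, 11.7, 167.9]
orientation: [-89.5, 0.0, -96.9]
ft_force: [0.1, -0.6, -0.2]
opening: 42.5
```

Run:
```python
from h import *
s=env.get_state();print(s["eef_pos"],s["orientation"],s["ft_force"],s["wrist_torque"])
f=vision.grab_frame("wrist");cv2.imwrite("pics/w6.png",rect(f,82,430,650,-240,110,2.1))
for n in ("left_slot","right_slot"): print(n,vision.mark_of(n,f))
```

```text
[536.10015473  11.71473384 167.90611524] [-8.94646193e+01  3.39131528e-02 -9.68744489e+01] [ 0.0510151  -0.62530598 -0.2212974 ] [ 0.06652977 -0.03936797  0.01911425]
left_slot [{'xyz': [532.1, 14.0, 68.6], 'score': 0.67}]
right_slot []
```

View pics/w6.png

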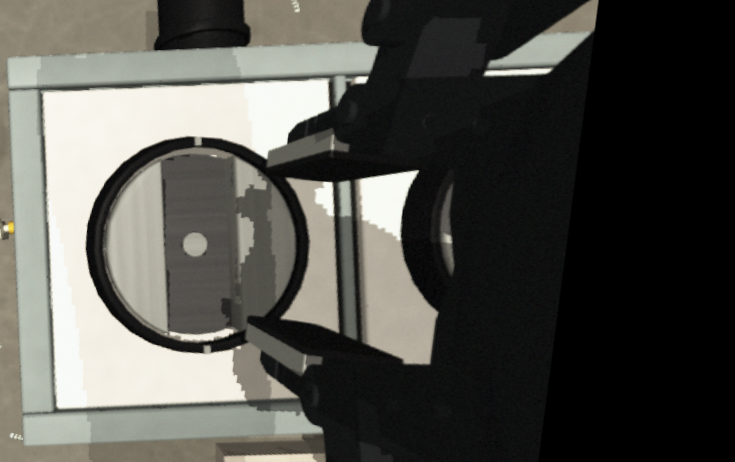

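The left slot now points at both pips, (198,140) and (207,349), so it is locked. Next, the right one.

>>> send_rows:
  increments:
    - [[0,0,0],-0.13,0.5]
    - [[0,0,0],-0.13,0.5]
    - [[0,0,0],-0.13,0.5]
    - [[0,0,0],-0.13,0.5]
    - [[0,0,0],-0.13,0.5]
    - [[0,0,0],-0.13,0.5]
    - [[0,0,0],-0.13,0.5]
    - [[0,0,0],-0.13,0.5]
    - [[0,0,0],-0.13,0.5]
    - [[0,0,0],-0.12,0.5]
    - [[0,0,0],0,0.5]

```text
t: 13.15
eef_pos: [532.3, 12.3, 161.2]
orientation: [-90.0, 0.1, -22.7]
ft_force: [0.8, -0.7, -0.2]
opening: 42.7
```

>>> send_rows:
  increments:
    - [[0.0112,0,-0.0237],0,0.5]
    - [[0.0112,0,-0.0237],0,0.5]
    - [[0.0112,0,-0.0237],0,0.5]
    - [[0.0112,0,-0.0237],0,0.5]
    - [[0.0112,0,-0.0238],0,0.5]
    - [[0.0112,0,-0.0238],0,0.5]
    - [[0,0,0],0,0.5]
    - [[0,0,0],0,0.5]

```text
t: 13.95
eef_pos: [539.4, -145.1, 161.6]
orientation: [-90.0, 0.1, -23.0]
ft_force: [-0.2, 0.9, 0.3]
opening: 42.8
```

Run:
```python
from h import *
s=env.get_state();print(s["eef_pos"],s["orientation"],s["qpos"].round(1))
f=vision.grab_frame("wrist");cv2.imwrite("pics/w7.png",f["pixels"][:,:,::-1]);cv2.imwrite("pics/w7r.png",rect(f,86,430,650,-240,110,2.1))
for n in ("left_slot","right_slot"): print(n,vision.mark_of(n,f))
```

```text
[ 539.39815936 -145.08954302  161.55161835] [-8.99994966e+01  7.46290376e-02 -2.30141025e+01] [ 28.6  18.1 -20.6  94.8   6.7  68.4  73.4]
left_slot [{'xyz': [533.9, 13.7, 69.9], 'score': 0.63}]
right_slot [{'xyz': [536.6, -145.0, 68.7], 'score': 0.67}]
```

View pics/w7.png

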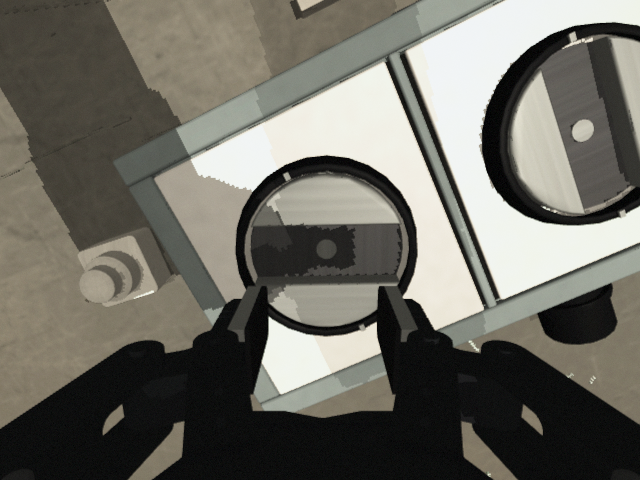

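View pics/w7r.png

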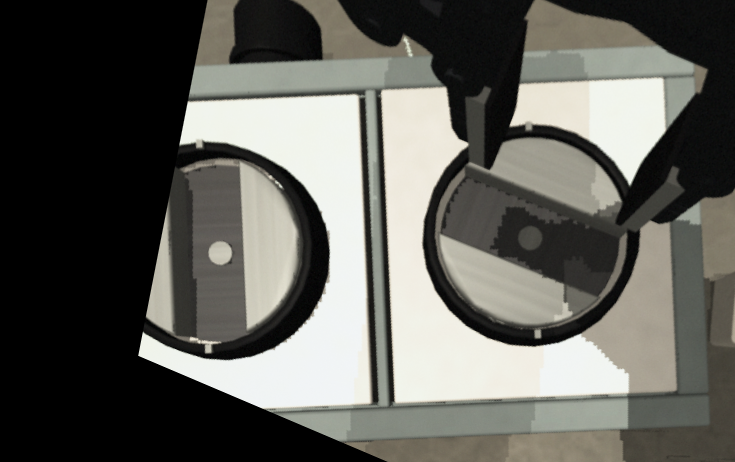

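Alignment is the same as it was on the left: slot centre at (326,249) and the slot horizontal. Descending to TCP z of about 80.

>>> send_rows:
  increments:
    - [[0,0.02,0],0,0.5]
    - [[0,0.02,0],0,0.5]
    - [[0,0.015,0],0,0.5]
    - [[0,0.008,0],0,0.5]
    - [[0,0.004,0],0,0.5]
    - [[0,0,0],0,0.5]

```text
t: 14.7
eef_pos: [539.9, -144.0, 95.3]
orientation: [-90.0, 0.0, -22.7]
ft_force: [0.3, 0.2, -0.7]
opening: 42.7
```

>>> send_rows:
  increments:
    - [[0,0.002,0],0,0.5]
    - [[0,0.002,0],0,0.5]
    - [[0,0.002,0],0,0.5]
    - [[0,0,0],0,0.5]

```text
t: 15.1
eef_pos: [539.8, -144.5, 89.2]
orientation: [-90.0, 0.0, -22.7]
ft_force: [0.8, 0.1, 0.4]
opening: 42.7
```

>>> send_rows:
  increments:
    - [[0,0.002,0],0,0.5]
    - [[0,0.002,0],0,0.5]
    - [[0,0.002,0],0,0.5]
    - [[0,0,0],0,0.5]

```text
t: 15.5
eef_pos: [539.6, -144.4, 82.9]
orientation: [-90.0, 0.0, -22.7]
ft_force: [0.8, 0.4, 0.2]
opening: 42.5
```

>>> send_rows:
  increments:
    - [[0,0.0015,0],0,0.5]
    - [[0,0.001,0],0,0.5]
    - [[0,0,0],0.06,0.5]
    - [[0,0,0],0.06,0.5]
    - [[0,0,0],0.06,0.5]
    - [[0,0,0],0.06,0.5]
    - [[0,0,0],0.06,0.5]
    - [[0,0,0],0,0.5]

```text
t: 16.3
eef_pos: [540.1, -144.8, 80.8]
orientation: [-90.0, -0.0, -40.0]
ft_force: [1.6, -0.9, -1.4]
opening: 42.5
```

>>> send_rows:
  increments:
    - [[0,0,0],0.08,0.5]
    - [[0,0,0],0.08,0.5]
    - [[0,0,0],0.08,0.5]
    - [[0,0.0005,0],0.08,0.5]
    - [[0,0.0005,0],0.08,0.5]
    - [[0,0.0005,0],0.08,0.5]
    - [[0,0.0005,0],0.08,0.5]
    - [[0,0.0005,0],0.08,0.5]
    - [[0,0.0005,0],0.08,0.5]
    - [[0,0,0],0.08,0.5]
    - [[0,0,0],0,0.5]

```text
t: 17.4
eef_pos: [539.8, -143.9, 77.8]
orientation: [-90.0, 0.0, -85.7]
ft_force: [0.2, 1.4, 0.3]
opening: 42.7
```

Run:
```python
from h import *
s=env.get_state();print(s["eef_pos"],s["orientation"],s["ft_force"],s["wrist_torque"])
f=vision.grab_frame("wrist");cv2.imwrite("pics/w8.png",f["pixels"][:,:,::-1])
```

```text
[ 539.81196954 -143.94901614   77.84032398] [-9.00127091e+01  2.34451014e-02 -8.57005064e+01] [0.16795585 1.37304338 0.29161596] [ 0.14915054  0.1057882  -0.02605368]
```

View pics/w8.png

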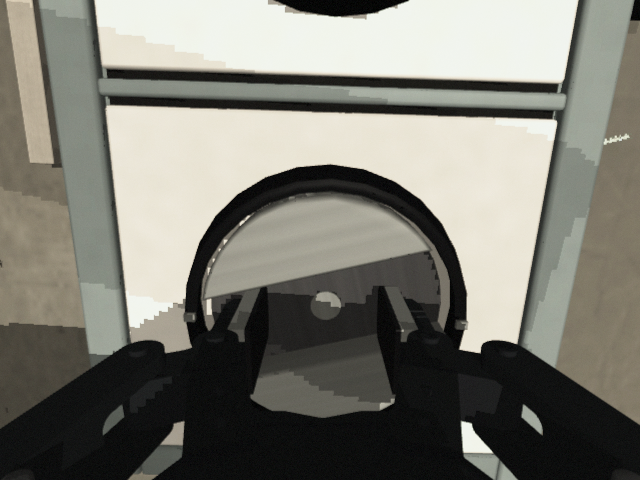

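The right fastener is following with the same lag. I'll continue to the stop.

>>> send_rows:
  increments:
    - [[0,0,0],0.06,0.5]
    - [[0,0,0],0.06,0.5]
    - [[0,0,0],0.06,0.5]
    - [[0,0,0],0.05,0.5]
    - [[0,0,0],0.04,0.5]
    - [[0,0,0],0,0.5]

```text
t: 18.05
eef_pos: [539.8, -143.6, 77.5]
orientation: [-90.0, 0.0, -101.0]
ft_force: [0.5, 2.5, -1.2]
opening: 42.8
```

>>> send_rows:
  increments:
    - [[0,0,0],0.03,0.5]
    - [[0,0,0],0.03,0.5]
    - [[0,0,0],0,0.5]

```text
t: 18.35
eef_pos: [539.8, -143.5, 77.5]
orientation: [-90.0, -0.0, -104.5]
ft_force: [0.9, 3.4, -3.6]
opening: 42.7
```

Run:
```python
from h import *
s=env.get_state();print(s["eef_pos"],s["orientation"],s["ft_force"],s["wrist_torque"])
```

```text
[ 539.84455985 -143.47302562   77.4708128 ] [-9.00388501e+01 -6.52104093e-03 -1.04460387e+02] [ 0.92103324  3.40943304 -3.64755728] [ 0.81362177 -0.07570266  2.63450093]
```

Torque reached 2.6 N m, so it is at the stop. Backing off, lifting and checking.

>>> send_rows:
  increments:
    - [[0,0,0],-0.07,0.5]
    - [[0,0,0],-0.08,0.5]
    - [[0,-0.005,0],0,0.5]
    - [[0,-0.02,0],0,0.5]
    - [[0,-0.03,0],0,0.5]
    - [[0,-0.04,0],0,0.5]
    - [[0,-0.04,0],0,0.5]
    - [[-0.03,0,0.0],0,0.5]
    - [[-0.04,0,0.0],0,0.5]
    - [[0,0,0],0,0.5]
    - [[0,0,0],0,0.5]

```text
t: 19.45
eef_pos: [547.5, -74.4, 213.6]
orientation: [-89.9, -0.0, -96.1]
ft_force: [1.0, -0.7, 0.3]
opening: 42.8
```

Run:
```python
from h import *
s=env.get_state();print(s["t"],s["eef_pos"],s["orientation"],s["ft_force"],s["joint_velocities"].round(2))
f=vision.grab_frame("wrist");cv2.imwrite("pics/w9.png",rect(f,82,430,650,-240,110,2.1))
f=vision.grab_frame("side");cv2.imwrite("pics/s9.png",cv2.resize(f["pixels"][180:430,200:450,::-1],None,fx=2.4,fy=2.4))
f=vision.grab_frame("scene")
for l in ["stepped_part","felt_bob","steel_parallel","syringe"]: print(l,[(r["xyz"],r["score"]) for r in vision.mark_of(l,f)][:1])
```

```text
19.45 [547.52053879 -74.41205707 213.61708867] [-8.99337222e+01 -6.15682660e-03 -9.61197987e+01] [ 0.96995534 -0.68741526  0.33510591] [ 1.44  0.4   2.1   0.15  0.53 -0.17  0.96]
stepped_part [([512.0, -296.8, 0.7], 0.78)]
felt_bob []
steel_parallel [([395.9, -61.2, 2.1], 0.79)]
syringe [([533.3, 156.2, -3.1], 0.62)]
```

View pics/w9.png

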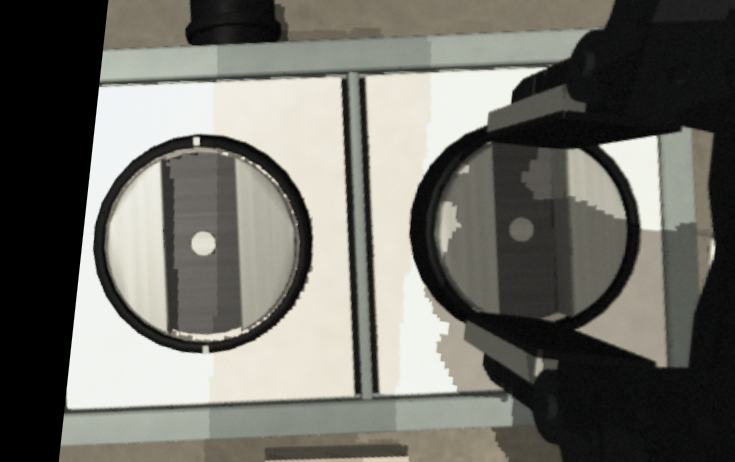

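View pics/s9.png

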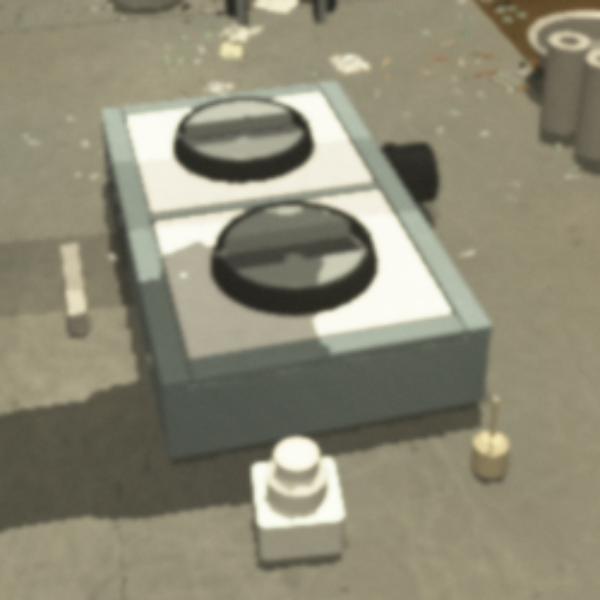

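Both slots run across the housing along x. The wrist view shows them parallel, centred at (203,243) and (521,229), with the panels flush, and the loose parts are where they started. Handing in.

```bash
python3 -c "
from plant import env,ticket
print(ticket.finish_job()); s=env.get_state(); print(s['t'],s['ft_force'])"
```

```text
the job is handed in; nothing more can be done
None
the job is handed in; nothing more can be done
```

I turned both fasteners clockwise to their stops, using the two half-open fingertips in each slot, and handed the job in at about 19.6 s.

- **Left fastener:** torque rose to about 3.1 N m against the stop. In the last wrist picture its slot points at both pips.
- **Right fastener:** torque rose to about 2.6 N m. Its slot is parallel to the left one, but the fingers partly hid it and its pips.
- **Panels:** they looked flush in the last pictures, and the network put the left slot floor at 68.6 mm just after it was locked (69 mm expected). A later reading gave 69.9 mm, within its error. I did not measure the height of the right panel.
- **Loose things:** the stepped part, steel bar and syringe measured within about 4 mm of where they started. The network did not find the felt bob in the scene camera. The last side picture shows it upright, and the arm did not go near it.
- **Arm:** at hand-in it was clear of everything, with the tool about 125 mm above the housing and the wrist force about 1 N. `finish_job` gave no verdict.

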